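# Check the spares case and take out the wrongly packed module

## Task

Open the spares case by its bow handle until the lid stands fully open on its stays, and check the rail modules against the layout card in the lid: the three wide places are for wide modules, the slim place at the right-hand end is for a slim one. One wide place has a slim module in it: lift that one out and stand it upright in the returns tray beside the power adapter (set it down, do not drop it), then close the lid fully. Leave the other modules in their places and everything else on the desk where it is.

Things in the scene. Friction and masses are not known exactly. Their poses are not given: they have to be found in the camera images.
- case: grey hard case, 158 mm deep (x), 300 mm wide (y), 72 mm high when shut; cannot be moved. Origin: centre of its underside; x towards the hinge, y to the left, z up. Body 46 mm high, walls 5 mm. Four places for modules lie in a row along y at x = +14 mm in dark foam. A screwdriver fixed in the case lies in the trough before them (x = -74 to -34 mm, up to 34 mm high)
- lid (a joint): lid of the case, hinged at its far side: 0 = shut (may start up to 0.12 rad ajar), 1.22 rad = fully open, stopped by the stays. Even then it leans towards the robot over the modules, so they are reached with the tool tilted back towards the robot. Stiff hinge: stays where it is left, 1 to 4 N at the handle move it. Lid 25 mm deep, 158 mm hinge to front; paper layout card inside
- lid_hinge (a point): middle of the lid's hinge line, which runs along the case's y; in the case's frame at (79, 0, 47) mm
- lid_handle (a point): middle of the bar of the bow handle on the lid's front edge: round bar, 12 mm thick, along the case's y, free for 90 mm, 40 mm ahead of the front face (34 mm of air behind it). Seen from the hinge line it is 198 mm forward and 12 mm up when shut (59 mm above the desk), and swings with the lid
- place_1 (a point): wide place at the left-hand end (y = +96 mm in the case): point on the pocket floor, where the origin of a module lies that stands in the middle of it. Upright pocket in the foam, floor 4 mm and foam top 26 mm above the case's underside, 92 x 40 mm
- place_2 (a point): second wide place (y = +26 mm): point on the pocket floor, where the origin of a module lies that stands in the middle of it. Upright pocket in the foam, floor 4 mm and foam top 26 mm above the case's underside, 92 x 40 mm
- place_3 (a point): third wide place (y = -44 mm): point on the pocket floor, where the origin of a module lies that stands in the middle of it. Upright pocket in the foam, floor 4 mm and foam top 26 mm above the case's underside, 92 x 40 mm
- place_4 (a point): slim place at the right-hand end (y = -105 mm): point on the pocket floor, where the origin of a module lies that stands in the middle of it. Upright pocket in the foam, floor 4 mm and foam top 26 mm above the case's underside, 92 x 22 mm
- module_1: light grey rail module, wide: 88 x 36 x 58 mm. Origin: centre of its underside; x along its length, y across its width, z up. Body 42 mm high over the whole length; on its middle 44 mm a head of the same width, top at 58 mm. Stands upright in one of the four places, its length along the case's x. 50 to 160 g.
- module_2: light grey rail module, wide: 88 x 36 x 58 mm. Origin: centre of its underside; x along its length, y across its width, z up. Body 42 mm high over the whole length; on its middle 44 mm a head of the same width, top at 58 mm. Stands upright in one of the four places, its length along the case's x. 50 to 160 g.
- module_3: light grey rail module, slim: 88 x 18 x 58 mm. Origin: centre of its underside; x along its length, y across its width, z up. Body 42 mm high over the whole length; on its middle 44 mm a head of the same width, top at 58 mm. Stands upright in one of the four places, its length along the case's x. 50 to 160 g. Either slim one may be the wrong one.
- module_4: light grey rail module, slim: 88 x 18 x 58 mm. Origin: centre of its underside; x along its length, y across its width, z up. Body 42 mm high over the whole length; on its middle 44 mm a head of the same width, top at 58 mm. Stands upright in one of the four places, its length along the case's x. 50 to 160 g. Either slim one may be the wrong one.
- tray: returns tray: grey plastic, open, 170 (x) x 220 (y) x 28 mm high, walls 4 mm, floor 4 mm thick; it cannot be moved. Origin: centre of its underside, z up. The power adapter lies across its right-hand (-y) end; the left part (y from -40 to +106 mm) is free.
- adapter: black power adapter, 42 x 109 x 30 mm, lying in the tray with its length along the tray's x. Origin: centre of its underside. Leave it there.
- tape_measure: pocket tape measure, 36 x 84 x 62 mm, at the front between case and tray. Leave it.
- hex_key: steel hex key, 33 x 86 x 5 mm, lying flat at the front left. Leave it.
- labels: roll of white labels, 69 mm across, 40 mm high, behind, between case and tray. Leave it.

How it is judged:
By the outcome, as a careful person would: the job done as asked, in the order asked, and still so for the second after the job is handed in, with the robot touching nothing.
It also fails if it takes over 70 s, if anything falls off the work surface, if the arm or the gripper's body presses on something with over 40 N, if the wrist force passes 120 N, or if a joint passes its speed limit or range.

## Robot

A 7-joint arm with a two-finger parallel gripper is mounted at the origin on a cart in front of the work surface, level with it; the furniture and walls round the work are solid. World frame = base frame: x ahead of the robot, y to its left, z up, the work surface at z = 0. Lengths are in m, angles in rad, forces in N, time in s.
With the tool pointing down it reaches from about 0.4 to 0.875 m from the base axis. Payload 19.3 kg.
Tool frame: the origin (TCP) lies on the mounting face of the last link; the fingertips stand 173 mm ahead of it and the grasp point (between the pads) lies 155 mm ahead of it (bot.grip_point_offset is the distance from the TCP to the grasp point, in m); z points along the fingers, y is the line along which they close (so a half turn about z gives the same grasp; the last joint's range is limited). The gripper opens to 85 mm and grips with 20 to 120 N. Pads are 22 mm wide; open, the fingers measure 114 mm over their backs; the gripper's body (76 mm by 85 mm) begins 54 mm behind the grasp point. The pads swing forward as they close: fully open they stand 13 mm farther back than shut.
Start: joints at [-1.413, 0.521, -0.036, 1.599, 0.021, 1.021, -0.113], TCP at [0.141, 0.609, 0.405] pointing down, gripper open.
Joint ranges: [-2.91, 2.91], [-0.3, 2.13], [-1.5, 1.42], [0.17, 2.43], [-1.26, 4.41], [0.16, 1.93], [-2.52, 2.52]. Speed limits (rad/s): [1.89, 1.89, 2.39, 2.39, 3.01, 3.01, 3.01].

## Interface

Orientations are given as [roll, pitch, yaw] about the fixed x, y, z axes, in that order (R = Rz(yaw) Ry(pitch) Rx(roll)).
In Python, from workcell import bot gives the robot as it stands.
- The arm moves only by the tool arm_command, never from a script. Its argument "deltas" is a list of rows, each a list of 3 entries, a list of its own where there are three numbers: the shift along the tool's x, y, z in cm, then the turn, a rotation vector about the tool's x, y, z in rad, then the finger opening in cm, from 0 to 8.54. In form: [[[tx, ty, tz], [rx, ry, rz], claw], ...]. A call has 1 to 20 rows; each row shifts and turns the commanded pose from where the row before left it, along the tool's axes as they then stand; what a row does not reach is not made up. A row lasts 1/10 s, in which the tool goes at most 50 mm and 8.59 degrees, less where a joint would pass 70% of its speed; a pose out of reach is approached as far as the arm can. A call with a gripper value outside its range is refused whole. The fingers move at their own pace and stop on an object; "newtons" is the grip in N (left out, the last holds). Time passes only in rows, so rows that do not move let the fingers close. It gives the time, the measured TCP pose, the force, the opening and the grip force at its end, in the units of the state.
- bot.observe(): the state, without advancing time (a new reading comes with each control period).
- bot.grab_frame(name): name is "scene" or "top"; returns a dict with "frame" (480x640x3 uint8, red, green, blue), "K" (3x3 intrinsics, pixels), "rvec" (rotation vector, rad) and "tvec" (3), from world to camera coordinates, as OpenCV has them. Camera axes: x right, y down, z forward; pixel columns grow to the right and rows downward; lengths in m; the calibration is good to about 2 mm. A picture is of the moment at which its call begins. There is no depth.
- bot.job_done(): hands the job in; it is judged then, once.
Trained networks look in a picture, given as the dict that the camera call returned (one of the last four; its "shot" number tells which), for a name from the list of things; names that differ only in an ending like _2 or _b are one class to them, and where a whole thing is asked for, a point or a joint stands for the part that bears it (a point fixed in the world has none). Each returns a list of dicts, best first, with "p" (0 to 1); they miss things now and then, are a little off and sometimes report something else, mostly with a low value. They report only what shows in the picture. A call takes as long as a camera call.
- bot.find_in(name, picture): "rect" ([left, top, width, height] in pixels, round what is visible of it).
- bot.mark_of(name, picture): "at" ([column, row] in pixels: a listed point, or the origin of a listed thing).
The state is a dict: "clock": time; "qpos": joint angles; "qd": joint speeds; "joint_efforts": joint torques, N m; "position": TCP position; "tool_rot": TCP orientation; "force": force on the tool from outside, world axes, zero at the start; "moment": the same for the moment, N m; "grip_width": finger opening in m; "finger_force": force on a finger pad.
Only numpy, scipy, OpenCV 4.12 (cv2) and the standard library are available. Lean on these libraries where they do the work, as an engineer would, in place of code of your own. Each camera call takes 0.05 s, during which the arm holds its last target. There are 200 camera calls.

## Working session

There is one attempt and no reset: what is moved stays moved. The work goes in short steps, Python scripts to look and compute and a tool call to move; the robot and the scene stay as the last step left them, time stands still between calls to the robot, and variables do not carry over. Pictures are saved under pics/ and viewed, at most 10 in all, crops included, and the job is handed in when it is done.

Besides the shell and the picture viewer there is one more tool, called after "Call:" as name(argument=value, ...), one argument or row to a line, values as JSON. arm_command: Moves the arm, as the interface text tells. Its arguments: {"type":"object","properties":{"deltas":{"type":"array","items":{"type":"array"}},"newtons":{"type":"number"}},"required":["deltas"]}

```bash
mkdir -p pics && ls
cat > h.py <<'E'
import numpy as np, cv2
from scipy.spatial.transform import Rotation as R
from workcell import bot
def P(c):
    Rm=cv2.Rodrigues(np.array(c["rvec"],float))[0]; return Rm,np.array(c["tvec"],float).ravel(),np.array(c["K"],float)
def ray(c,uv):
    Rm,t,K=P(c); d=Rm.T@np.linalg.inv(K)@np.array([uv[0],uv[1],1.]); return -Rm.T@t,d/np.linalg.norm(d)
def onz(c,uv,z):
    o,d=ray(c,uv); return o+d*(z-o[2])/d[2]
def proj(c,p):
    Rm,t,K=P(c); q=(Rm@np.atleast_2d(p).T).T+t; q=q@K.T; return q[:,:2]/q[:,2:]
def tri(cs,uvs):
    A=np.zeros((3,3));b=np.zeros(3)
    for c,u in zip(cs,uvs):
        o,d=ray(c,u);M=np.eye(3)-np.outer(d,d);A+=M;b+=M@o
    return np.linalg.solve(A,b)
def save(c,n): cv2.imwrite("pics/"+n,c["frame"][:,:,::-1])
E
python3 - <<'E'
from h import *
np.set_printoptions(precision=4,suppress=True)
S=bot.grab_frame("scene");T=bot.grab_frame("top")
cv2.imwrite("pics/a.png",np.vstack([cv2.resize(c["frame"][:,:,::-1],(800,600)) for c in (S,)]));save(T,"b.png")
for c in (S,T):
    print("cam",ray(c,(320,240)))
    for n in ["case","lid_handle","lid_hinge","lid","tray","adapter","tape_measure","hex_key","labels","place_1","place_4"]:
        m=bot.mark_of(n,c)[:1];f=bot.find_in(n,c)[:1]
        print(n,[(np.round(x["at"],1),round(x["p"],2)) for x in m],[(np.round(x["rect"]),round(x["p"],2)) for x in f])
s=bot.observe();print({k:np.round(v,3) for k,v in s.items()}, bot.grip_point_offset)
E
```

```text
pics
cam (array([-0.3249, -0.8124,  1.0128]), array([ 0.5675,  0.5435, -0.6185]))
case [(array([297.9, 241.3]), 0.86)] [(array([250., 192., 106.,  75.]), 0.56)]
lid_handle [(array([270.1, 236.4]), 0.79)] [(array([251., 191.,  99.,  66.]), 0.88)]
lid_hinge [(array([318.6, 214.1]), 0.85)] [(array([249., 187., 108.,  72.]), 0.88)]Traceback (most recent call last):
  File "<stdin>", line 8, in <module>
ValueError: it knows: adapter, case, hex_key, labels, lid_handle, lid_hinge, module, place, tape_measure, tray
```

Run:
```python
from h import *
np.set_printoptions(precision=4,suppress=True)
S=bot.grab_frame("scene");T=bot.grab_frame("top")
D={}
for c in (S,T):
    print("cam",ray(c,(320,240)))
    for n in ["case","lid_handle","lid_hinge","tray","adapter","tape_measure","hex_key","labels"]:
        m=bot.mark_of(n,c)[:1];f=bot.find_in(n,c)[:1]
        if m: D.setdefault(n,[]).append((c,m[0]["at"]))
        print(n,[(np.round(x["at"],1),round(x["p"],2)) for x in m],[(np.round(x["rect"]),round(x["p"],2)) for x in f])
for n,l in D.items():
    print(n,"tri",tri([a for a,_ in l],[b for _,b in l]) if len(l)>1 else "", [onz(c,u,{"lid_handle":.06,"lid_hinge":.047}.get(n,0)) for c,u in l])
s=bot.observe();print({k:np.round(v,3) for k,v in s.items()}, bot.grip_point_offset)
```

```text
cam (array([-0.3249, -0.8124,  1.0128]), array([ 0.5675,  0.5435, -0.6185]))
case [] [(array([250., 192., 104.,  78.]), 0.8)]
lid_handle [(array([271. , 238.3]), 0.82)] [(array([252., 192., 102.,  65.]), 0.96)]
lid_hinge [(array([315.3, 214. ]), 0.6)] [(array([252., 187., 102.,  73.]), 0.89)]
tray [(array([390.6, 313.6]), 0.66)] [(array([339., 273., 103.,  78.]), 0.94)]
adapter [(array([411.3, 325.1]), 0.88)] [(array([397., 307.,  30.,  31.]), 0.92)]
tape_measure [(array([311.5, 303.1]), 0.71)] [(array([296., 284.,  34.,  24.]), 0.76)]
hex_key [(array([209.1, 232.9]), 0.41)] []
labels [(array([396. , 259.7]), 0.96)] [(array([382., 243.,  22.,  27.]), 0.57)]
cam (array([0.2934, 0.0093, 1.1759]), array([ 0.2299, -0.0201, -0.973 ]))
case [(array([267.3, 247.6]), 0.8)] [(array([200., 206., 124.,  84.]), 0.88)]
lid_handle [(array([260.8, 287. ]), 0.65)] [(array([196., 205., 128.,  83.]), 0.91)]
lid_hinge [(array([262., 206.]), 0.79)] [(array([197., 202., 127.,  91.]), 0.8)]
tray [(array([422.1, 254.8]), 0.9)] [(array([371., 210., 104.,  87.]), 0.77)]
adapter [(array([446.5, 244.4]), 0.78)
[... 895 characters left out ...]
0.   ]), array([0.37  , 0.3509, 0.    ])]
labels tri [ 0.692  -0.1472  0.0006] [array([ 0.7   , -0.1498,  0.    ]), array([ 0.6863, -0.1426, -0.    ])]
case tri  [array([0.5641, 0.1228, 0.    ])]
{'clock': np.float64(2.1), 'qpos': array([-1.413,  0.521, -0.036,  1.6  ,  0.021,  1.021, -0.113]), 'qd': array([ 0.001,  0.   ,  0.001,  0.002, -0.   , -0.001,  0.   ]), 'joint_efforts': array([  0.   , -92.684,   1.979, -37.025,   0.018,   0.002,   0.   ]), 'position': array([0.141, 0.609, 0.405]), 'tool_rot': array([-3.142, -0.   ,  2.914]), 'force': array([-0.054,  0.101,  0.552]), 'moment': array([-0.016,  0.015, -0.055]), 'finger_force': np.float64(0.0), 'grip_width': np.float64(0.086)} 0.1547
```

View pics/a.png

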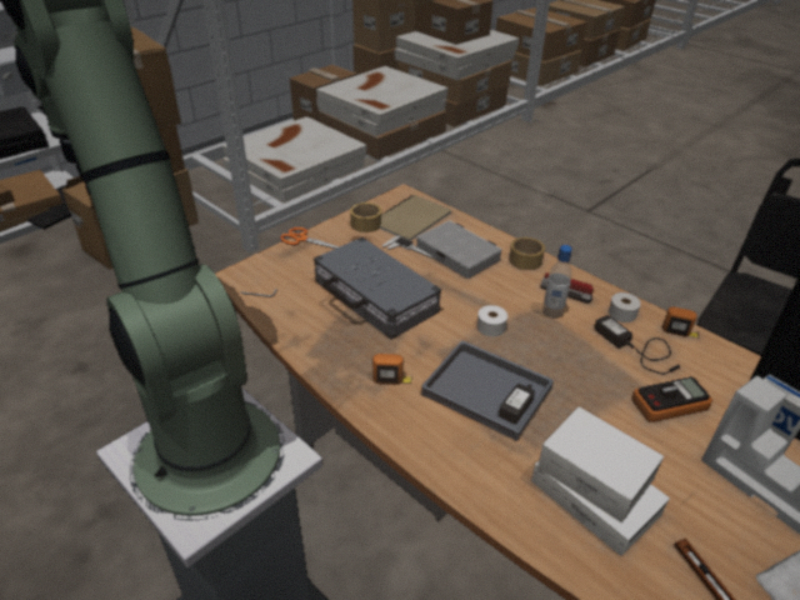

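View pics/b.png

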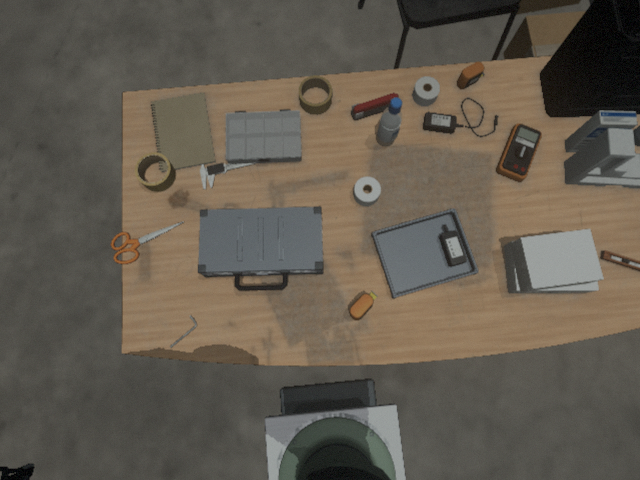

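The scene view shows the shut case near top-view columns 198–324, rows 206–276, with its handle bar near row 287 and columns 236–287. The tray is rotated, near (423,253), with the adapter at its right end. I'll enlarge both views to fit the poses.

Run:
```python
from h import *
S=bot.grab_frame("scene");T=bot.grab_frame("top")
import pickle;pickle.dump((S,T),open("st0.pkl","wb"))
a=cv2.resize(T["frame"][195:305,190:350],(800,550),interpolation=cv2.INTER_CUBIC)
b=cv2.resize(S["frame"][185:275,245:365],(800,600),interpolation=cv2.INTER_CUBIC)
cv2.imwrite("pics/c.png",a[:,:,::-1]);cv2.imwrite("pics/d.png",b[:,:,::-1])
```

```text
(no output)
```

View pics/c.png

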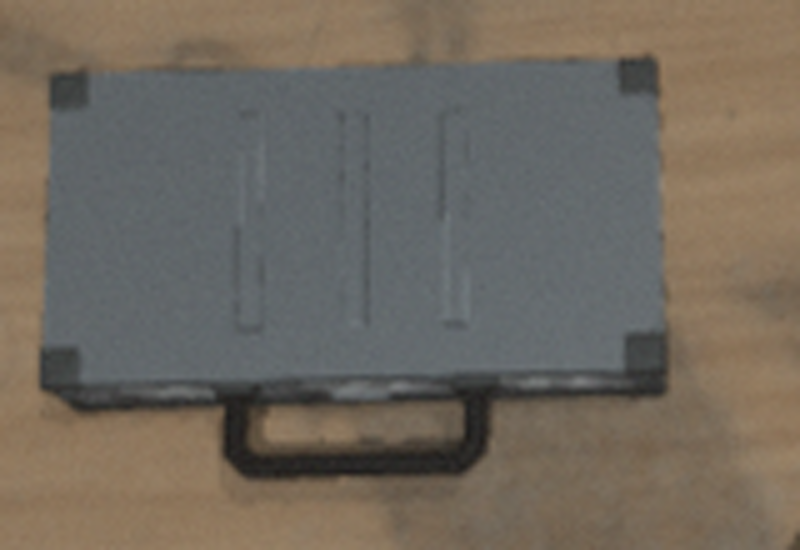

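View pics/d.png

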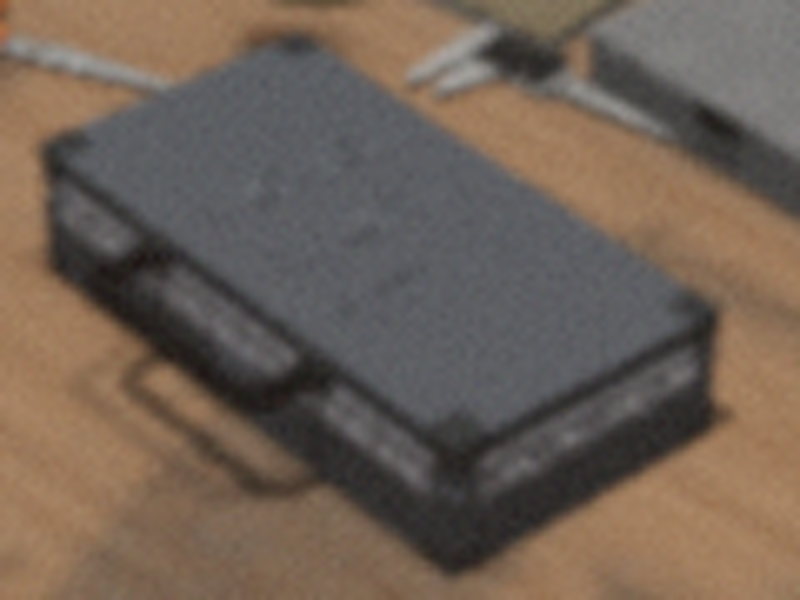

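In the top crop the lid's top corners are at crop pixels (50,72), (655,58), (42,385) and (665,378), and the handle bar is at (358,465). The scene crop shows all the lid corners plus the base corners. I'll fit the case and tray to these.

Run:
```python
from h import *
import pickle
from scipy.optimize import least_squares
np.set_printoptions(precision=4,suppress=True)
S,T=pickle.load(open("st0.pkl","rb"))
t=lambda u:np.array(u)/5+[190,195]
s=lambda u:np.array(u)/6.667+[245,185]
# lid-frame: (forward, y, up) from hinge ; base pts in case frame
L=[(T,t((50,72)),(0,.15,.025)),(T,t((655,58)),(0,-.15,.025)),(T,t((42,386)),(.158,.15,.025)),(T,t((666,378)),(.158,-.15,.025)),
(T,t((358,464)),(.198,0,.012)),(S,s((290,38)),(0,.15,.025)),(S,s((715,310)),(0,-.15,.025)),(S,s((460,450)),(.158,-.15,.025)),(S,s((52,148)),(.158,.15,.025))]
B=[(S,s((450,572)),(-.079,-.15,0)),(S,s((55,265)),(-.079,.15,0)),(S,s((710,420)),(.079,-.15,0))]
def wp(p,q):
    x,y,a=p[:3];c,d=np.cos(a),np.sin(a);return np.array([x+c*q[0]-d*q[1],y+d*q[0]+c*q[1],q[2]])
def lid(th,l): return (.079-(l[0]*np.cos(th)-l[2]*np.sin(th)),l[1],.047+l[0]*np.sin(th)+l[2]*np.cos(th))
def f(p): return np.concatenate([proj(c,wp(p,lid(p[3],l)))[0]-u for c,u,l in L]+[proj(c,wp(p,b))[0]-u for c,u,b in B])
r=least_squares(f,[.57,.13,0,.05],loss="soft_l1");print(r.x,"\n",f(r.x).reshape(-1,2))
print("handle",wp(r.x,lid(r.x[3],(.198,0,.012))),"open",wp(r.x,lid(1.22,(.198,0,.012))))
for y in(.096,.026,-.044,-.105):print(wp(r.x,(.014,y,.004)))
Q=[((374,234),(.085,.11)),((455,210),(.085,-.11)),((476,272),(-.085,-.11)),((394,297),(-.085,.11))]
g=lambda p:np.concatenate([proj(T,wp(p,(*b,.028)))[0]-u for u,b in Q])
q=least_squares(g,[.51,-.27,0.2]);print("tray",q.x,g(q.x))
print("tray slot",wp(q.x,(0,.035,.004)))
ob=bot.observe();Rt=R.from_euler("xyz",ob["tool_rot"]);print(Rt.as_matrix())
```

```text
[ 0.5713  0.1306 -0.0689 -0.0075] 
 [[ 0.1733 -0.0651]
 [ 0.1311 -0.312 ]
 [-0.1996  0.1948]
 [-0.3313 -1.4571]
 [-0.3597  0.1909]
 [ 1.2993 -1.3349]
 [ 0.7241 -0.3942]
 [-0.9404  0.7739]
 [-1.9237 -0.0772]
 [ 0.405   1.1301]
 [-0.8772  0.347 ]
 [ 0.1995  1.712 ]]
handle [0.4525 0.1388 0.0575] open [0.5935 0.1291 0.2371]
[0.5919 0.2254 0.004 ]
[0.5871 0.1556 0.004 ]
[0.5822 0.0857 0.004 ]
[0.578  0.0249 0.004 ]
tray [ 0.5067 -0.2747  0.1876] [-0.9442 -0.9026 -0.6144  0.0017  1.5836  0.6058 -0.061   0.1993]
tray slot [ 0.5002 -0.2403  0.004 ]
[[-0.9742  0.2259 -0.    ]
 [ 0.2259  0.9742 -0.    ]
 [ 0.     -0.     -1.    ]]
```

```bash
cat >> h.py <<'E'
import sys
CX,CY,CA=.5713,.1306,-.0689
G=.1547
def case(q):
    c,d=np.cos(CA),np.sin(CA);return np.array([CX+c*q[0]-d*q[1],CY+d*q[0]+c*q[1],q[2]])
def handle(th): return case((.079-(.198*np.cos(th)-.012*np.sin(th)),0,.047+.198*np.sin(th)+.012*np.cos(th)))
def tool(yaw,tilt=0): # closing axis y at heading yaw; fingers lean forward (about y-horizontal) by tilt toward heading yaw-90
    y=np.array([np.cos(yaw),np.sin(yaw),0]); h=np.array([y[1],-y[0],0]); z=np.cos(tilt)*np.array([0,0,-1.])+np.sin(tilt)*h
    return R.from_matrix(np.column_stack([np.cross(y,z),y,z]))
def now():
    o=bot.observe(); return np.array(o["position"]),R.from_euler("xyz",o["tool_rot"])
def plan(segs,start=None):
    """segs: (grasp point, R, rows, straight); prints tool-frame rows cm/rad"""
    p,r=start or now()
    for g,rt,n,*st in segs:
        pt=g-rt.apply([0,0,G]); dr=(r.inv()*rt).as_rotvec()
        p0,r0,g0=p,r,p+r.apply([0,0,G])
        print("-- n",n,"dist cm",np.round(100*np.linalg.norm(pt-p0),1),"ang",np.round(np.linalg.norm(dr),3))
        for i in range(n):
            r2=r0*R.from_rotvec(dr*(i+1)/n); p2=g0+(g-g0)*(i+1)/n-r2.apply([0,0,G])
            print(np.round(100*r.inv().apply(p2-p),2).tolist(),np.round((r.inv()*r2).as_rotvec(),3).tolist());p,r=p2,r2
E
python3 - <<'E'
from h import *
plan([(handle(0)+[0,0,.09],tool(CA),16)])
E
```

```text
-- n 16 dist cm 57.3 ang 1.412
[-2.56, -2.42, 0.63] [-0.0, 0.0, 0.088]
[-2.76, -2.19, 0.63] [-0.0, 0.0, 0.088]
[-2.95, -1.94, 0.63] [-0.0, 0.0, 0.088]
[-3.1, -1.67, 0.63] [-0.0, 0.0, 0.088]
[-3.24, -1.39, 0.63] [-0.0, 0.0, 0.088]
[-3.35, -1.1, 0.63] [-0.0, 0.0, 0.088]
[-3.43, -0.8, 0.63] [-0.0, 0.0, 0.088]
[-3.49, -0.49, 0.63] [-0.0, 0.0, 0.088]
[-3.52, -0.18, 0.63] [-0.0, 0.0, 0.088]
[-3.52, 0.13, 0.63] [-0.0, 0.0, 0.088]
[-3.5, 0.44, 0.63] [-0.0, 0.0, 0.088]
[-3.44, 0.74, 0.63] [-0.0, 0.0, 0.088]
[-3.37, 1.04, 0.63] [-0.0, 0.0, 0.088]
[-3.26, 1.34, 0.63] [-0.0, 0.0, 0.088]
[-3.13, 1.62, 0.63] [-0.0, 0.0, 0.088]
[-2.97, 1.89, 0.63] [-0.0, 0.0, 0.088]
```

Call:
arm_command(
  deltas=[
    [[-2.56,-2.42,0.63],[0,0,0.088],3],
    [[-2.76,-2.19,0.63],[0,0,0.088],3],
    [[-2.95,-1.94,0.63],[0,0,0.088],3],
    [[-3.1,-1.67,0.63],[0,0,0.088],3],
    [[-3.24,-1.39,0.63],[0,0,0.088],3],
    [[-3.35,-1.1,0.63],[0,0,0.088],3],
    [[-3.43,-0.8,0.63],[0,0,0.088],3],
    [[-3.49,-0.49,0.63],[0,0,0.088],3],
    [[-3.52,-0.18,0.63],[0,0,0.088],3],
    [[-3.52,0.13,0.63],[0,0,0.088],3],
    [[-3.5,0.44,0.63],[0,0,0.088],3],
    [[-3.44,0.74,0.63],[0,0,0.088],3],
    [[-3.37,1.04,0.63],[0,0,0.088],3],
    [[-3.26,1.34,0.63],[0,0,0.088],3],
    [[-3.13,1.62,0.63],[0,0,0.088],3],
    [[-2.97,1.89,0.63],[0,0,0.088],3],
    [[0,0,0],[0,0,0],3],
    [[0,0,0],[0,0,0],3],
  ],
  newtons=20,
)

```text
clock: 4.0
position: [0.4536, 0.1389, 0.3038]
tool_rot: [-3.141, 0.0, 1.505]
force: [-0.4, 0.2, -0.1]
grip_width: 0.0298
finger_force: 0.0
```

Run:
```python
from h import *
np.set_printoptions(precision=4,suppress=True)
p,r=now();print(p+r.apply([0,0,G]),"want",handle(0)); o=bot.observe();print(o["clock"],o["grip_width"],o["qpos"])
S=bot.grab_frame("scene")
b=cv2.resize(S["frame"][150:300,220:420],(800,600),interpolation=cv2.INTER_CUBIC);cv2.imwrite("pics/e.png",b[:,:,::-1])
plan([(handle(0),tool(CA),6)])
```

```text
[0.4535 0.1388 0.1491] want [0.4526 0.1388 0.059 ]
4.0 0.029845492850070585 [-0.69    0.4654  0.3492  2.0926 -0.2653  0.6252 -0.2247]
-- n 6 dist cm 9.0 ang 0.005
[-0.01, -0.01, 1.5] [-0.0, -0.0, 0.001]
[-0.01, -0.01, 1.5] [-0.0, -0.0, 0.001]
[-0.01, -0.01, 1.5] [-0.0, -0.0, 0.001]
[-0.01, -0.01, 1.5] [-0.0, -0.0, 0.001]
[-0.01, -0.01, 1.5] [-0.0, -0.0, 0.001]
[-0.01, -0.01, 1.5] [-0.0, -0.0, 0.001]
```

View pics/e.png

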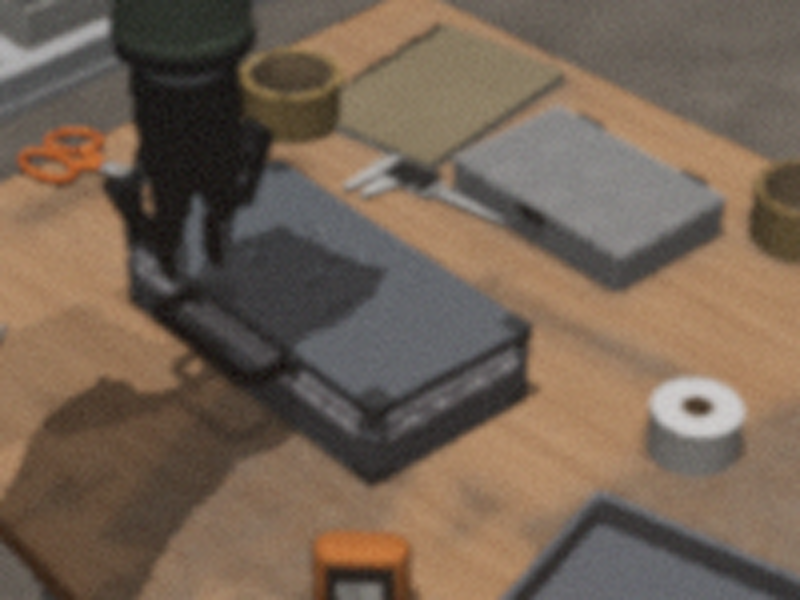

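The fingers hang above the handle, at crop pixels (170–220, 270), and line up with the bar. Next I descend and grip.

Call:
arm_command(
  deltas=[
    [[0,0,1.5],[0,0,0],3],
    [[0,0,1.5],[0,0,0],3],
    [[0,0,1.5],[0,0,0],3],
    [[0,0,1.5],[0,0,0],3],
    [[0,0,1.5],[0,0,0],3],
    [[0,0,1.3],[0,0,0],3],
    [[0,0,0],[0,0,0],3],
  ],
)

```text
clock: 4.75
position: [0.4528, 0.1399, 0.2148]
tool_rot: [-3.14, 0.001, 1.507]
force: [0.0, 0.6, 0.5]
grip_width: 0.0302
finger_force: 0.0
```

Call:
arm_command(
  deltas=[
    [[0,0,0],[0,0,0],0.5],
    [[0,0,0],[0,0,0],0.5],
    [[0,0,0],[0,0,0],0.5],
    [[0,0,0],[0,0,0],0.5],
    [[0,0,0],[0,0,0],0.5],
  ],
  newtons=25,
)

```text
clock: 5.25
position: [0.4532, 0.1395, 0.2161]
tool_rot: [-3.141, -0.0, 1.506]
force: [-5.6, 3.0, 1.2]
grip_width: 0.0107
finger_force: 24.8
```

Run:
```python
from h import *
p,r=now();g=p+r.apply([0,0,G]);print(g,handle(0)); off=g-handle(0.0)
n=24;prev=handle(0)
for i in range(1,n+1):
    h=handle(1.24*i/n); print(np.round(100*r.inv().apply(h-prev),2).tolist(),end=", ");prev=h
```

```text
[0.45316475 0.13957174 0.06142555] [0.45258235 0.13879261 0.059     ]
[-0.0, 0.09, -1.02], [-0.0, 0.14, -1.02], [-0.0, 0.19, -1.01], [-0.0, 0.24, -1.0], [-0.0, 0.3, -0.98], [-0.0, 0.35, -0.96], [-0.0, 0.4, -0.95], [-0.0, 0.44, -0.92], [-0.0, 0.49, -0.9], [-0.0, 0.54, -0.87], [-0.0, 0.58, -0.84], [-0.0, 0.62, -0.81], [-0.0, 0.66, -0.78], [-0.0, 0.7, -0.74], [-0.0, 0.74, -0.71], [-0.0, 0.78, -0.67], [-0.0, 0.81, -0.63], [-0.0, 0.84, -0.58], [-0.0, 0.87, -0.54], [-0.0, 0.9, -0.49], [-0.0, 0.92, -0.45], [-0.0, 0.94, -0.4], [-0.0, 0.96, -0.35], [-0.0, 0.98, -0.3],
```

Call:
arm_command(
  deltas=[
    [[0,0.09,-1.02],[0,0,0],0.5],
    [[0,0.14,-1.02],[0,0,0],0.5],
    [[0,0.19,-1.01],[0,0,0],0.5],
    [[0,0.24,-1.0],[0,0,0],0.5],
    [[0,0.3,-0.98],[0,0,0],0.5],
    [[0,0.35,-0.96],[0,0,0],0.5],
    [[0,0.4,-0.95],[0,0,0],0.5],
    [[0,0.44,-0.92],[0,0,0],0.5],
    [[0,0.49,-0.9],[0,0,0],0.5],
    [[0,0.54,-0.87],[0,0,0],0.5],
    [[0,0.58,-0.84],[0,0,0],0.5],
    [[0,0.62,-0.81],[0,0,0],0.5],
  ],
)

```text
clock: 6.45
position: [0.4972, 0.1365, 0.3294]
tool_rot: [-3.141, -0.0, 1.506]
force: [0.9, 6.5, -5.0]
grip_width: 0.0111
finger_force: 24.3
```

Run:
```python
from h import *
p,r=now();print(p+r.apply([0,0,G]),handle(.62));o=bot.observe();print(o["force"],o["grip_width"],o["moment"])
```

```text
[0.49710704 0.13653833 0.17469522] [0.49630285 0.1357755  0.1718115 ]
[ 0.88801162  6.476395   -5.03444331] 0.011081879994069734 [ 1.25604967  0.10853087 -0.05186358]
```

Call:
arm_command(
  deltas=[
    [[0,0.66,-0.78],[0,0,0],0.5],
    [[0,0.7,-0.74],[0,0,0],0.5],
    [[0,0.74,-0.71],[0,0,0],0.5],
    [[0,0.78,-0.67],[0,0,0],0.5],
    [[0,0.81,-0.63],[0,0,0],0.5],
    [[0,0.84,-0.58],[0,0,0],0.5],
    [[0,0.87,-0.54],[0,0,0],0.5],
    [[0,0.9,-0.49],[0,0,0],0.5],
    [[0,0.92,-0.45],[0,0,0],0.5],
    [[0,0.94,-0.4],[0,0,0],0.5],
    [[0,0.96,-0.35],[0,0,0],0.5],
  ],
)

```text
clock: 7.55
position: [0.5882, 0.1303, 0.3929]
tool_rot: [-3.14, 0.0, 1.505]
force: [-5.4, 2.0, 6.7]
grip_width: 0.0108
finger_force: 25.3
```

Call:
arm_command(
  deltas=[
    [[0,0.4,-0.1],[0,0,0],0.5],
    [[0,0.2,-0.06],[0,0,0],0.5],
  ],
)

```text
clock: 7.75
position: [0.5941, 0.1298, 0.3947]
tool_rot: [-3.14, 0.0, 1.505]
force: [-15.5, 3.1, 9.7]
grip_width: 0.0107
finger_force: 26.1
```

Run:
```python
from h import *
p,r=now();g=p+r.apply([0,0,G]);print(g,handle(1.22));o=bot.observe();print(o["force"],o["grip_width"])
```

```text
[0.59390375 0.12981981 0.23996229] [0.5934746  0.12906975 0.23706542]
[-15.54217391   3.13961041   9.68857787] 0.010669480481957537
```

Call:
arm_command(
  deltas=[
    [[0,-0.2,0],[0,0,0],3],
    [[0,0,0],[0,0,0],3],
    [[0,0,-0.5],[0,0,0],3],
    [[0,0,-2],[0,0,0],3],
    [[0,0,-3],[0,0,0],3],
    [[0,0,-3],[0,0,0],3],
  ],
)

```text
clock: 8.35
position: [0.592, 0.13, 0.4801]
tool_rot: [-3.141, 0.001, 1.505]
force: [1.0, 0.4, 0.9]
grip_width: 0.0299
finger_force: 0.0
```

Run:
```python
from h import *
print(bot.observe()["qpos"])
plan([(np.array([.42,.33,.33]),tool(CA+np.pi/2,.52),18)])
```

```text
[-0.60556385  0.45201071  0.42724178  1.57564591 -0.19835529  1.15753865
 -0.20177014]
-- n 18 dist cm 32.3 ang 1.634
[1.38, -1.39, -0.02] [-0.023, -0.023, -0.085]
[1.46, -1.3, -0.07] [-0.023, -0.023, -0.085]
[1.54, -1.2, -0.11] [-0.023, -0.023, -0.085]
[1.6, -1.09, -0.16] [-0.023, -0.023, -0.085]
[1.65, -0.97, -0.2] [-0.023, -0.023, -0.085]
[1.69, -0.85, -0.24] [-0.023, -0.023, -0.085]
[1.72, -0.73, -0.28] [-0.023, -0.023, -0.085]
[1.74, -0.61, -0.32] [-0.023, -0.023, -0.085]
[1.75, -0.48, -0.36] [-0.023, -0.023, -0.085]
[1.75, -0.35, -0.39] [-0.023, -0.023, -0.085]
[1.73, -0.22, -0.42] [-0.023, -0.023, -0.085]
[1.7, -0.09, -0.45] [-0.023, -0.023, -0.085]
[1.66, 0.03, -0.47] [-0.023, -0.023, -0.085]
[1.61, 0.15, -0.49] [-0.023, -0.023, -0.085]
[1.55, 0.27, -0.51] [-0.023, -0.023, -0.085]
[1.48, 0.38, -0.52] [-0.023, -0.023, -0.085]
[1.4, 0.49, -0.52] [-0.023, -0.023, -0.085]
[1.31, 0.59, -0.53] [-0.023, -0.023, -0.085]
```

Call:
arm_command(
  deltas=[
    [[1.38,-1.39,-0.02],[-0.023,-0.023,-0.085],4.4],
    [[1.46,-1.3,-0.07],[-0.023,-0.023,-0.085],4.4],
    [[1.54,-1.2,-0.11],[-0.023,-0.023,-0.085],4.4],
    [[1.6,-1.09,-0.16],[-0.023,-0.023,-0.085],4.4],
    [[1.65,-0.97,-0.2],[-0.023,-0.023,-0.085],4.4],
    [[1.69,-0.85,-0.24],[-0.023,-0.023,-0.085],4.4],
    [[1.72,-0.73,-0.28],[-0.023,-0.023,-0.085],4.4],
    [[1.74,-0.61,-0.32],[-0.023,-0.023,-0.085],4.4],
    [[1.75,-0.48,-0.36],[-0.023,-0.023,-0.085],4.4],
    [[1.75,-0.35,-0.39],[-0.023,-0.023,-0.085],4.4],
    [[1.73,-0.22,-0.42],[-0.023,-0.023,-0.085],4.4],
    [[1.7,-0.09,-0.45],[-0.023,-0.023,-0.085],4.4],
    [[1.66,0.03,-0.47],[-0.023,-0.023,-0.085],4.4],
    [[1.61,0.15,-0.49],[-0.023,-0.023,-0.085],4.4],
    [[1.55,0.27,-0.51],[-0.023,-0.023,-0.085],4.4],
    [[1.48,0.38,-0.52],[-0.023,-0.023,-0.085],4.4],
    [[1.4,0.49,-0.52],[-0.023,-0.023,-0.085],4.4],
    [[1.31,0.59,-0.53],[-0.023,-0.023,-0.085],4.4],
  ],
)

```text
clock: 10.15
position: [0.343, 0.3352, 0.4621]
tool_rot: [-3.141, 0.53, 3.079]
force: [0.2, -0.5, -0.2]
grip_width: 0.0441
finger_force: 0.0
```

Run:
```python
from h import *
import pickle
np.set_printoptions(precision=4,suppress=True)
print(bot.observe()["qpos"])
S=bot.grab_frame("scene");T=bot.grab_frame("top");pickle.dump((S,T),open("st1.pkl","wb"))
a=cv2.resize(T["frame"][190:310,180:340],(800,600),interpolation=cv2.INTER_CUBIC)
b=cv2.resize(S["frame"][150:276,235:403],(800,600),interpolation=cv2.INTER_CUBIC)
cv2.imwrite("pics/f.png",a[:,:,::-1]);cv2.imwrite("pics/g.png",b[:,:,::-1])
for c in (S,T):
    print([(np.round(m["at"],1),round(m["p"],2),case((0,0,0)) is None or np.round(onz(c,m["at"],.004),3)) for m in bot.mark_of("module",c)])
    print([(np.round(m["rect"]),round(m["p"],2)) for m in bot.find_in("module",c)])
    print("pl",proj(c,[case((.014,y,.004)) for y in(.096,.026,-.044,-.105)]).round(1).tolist())
    print("head",proj(c,[case((.014,y,.062)) for y in(.096,.026,-.044,-.105)]).round(1).tolist())
    print("handle",proj(c,handle(1.22)), [m["at"] for m in bot.mark_of("lid_handle",c)[:1]])
```

```text
[-1.1972  0.1639  0.1717  2.0421  0.6419  0.7875  0.0496]
[(array([326.1, 247.4]), 0.83, array([0.588, 0.035, 0.004])), (array([297.4, 230.4]), 0.73, array([0.584, 0.159, 0.004])), (array([316.2, 240.6]), 0.68, array([0.59 , 0.08 , 0.004])), (array([280.4, 218. ]), 0.66, array([0.591, 0.247, 0.004]))]
[(array([285., 215.,  24.,  17.]), 0.88), (array([315., 231.,  23.,  19.]), 0.77), (array([300., 222.,  28.,  22.]), 0.7), (array([271., 202.,  28.,  26.]), 0.54)]
pl [[285.2, 220.7], [298.8, 230.5], [313.2, 240.9], [326.3, 250.3]]
head [[284.7, 206.1], [298.7, 215.8], [313.3, 226.0], [326.7, 235.3]]
handle [[306.0467 169.5098]] [[305.4, 170.1]]
[(array([227.5, 239.8]), 0.96, array([0.594, 0.224, 0.004])), (array([257.6, 243.2]), 0.84, array([0.577, 0.147, 0.004])), (array([282.7, 240.4]), 0.66, array([0.578, 0.081, 0.004])), (array([304.1, 237.4]), 0.53, array([0.581, 0.025, 0.004]))]
[(array([271., 219.,  14.,  36.]), 0.93), (array([250., 219.,   8.,  38.]), 0.92), (array([299., 219.,  14.,  34.]), 0.86), (array([216., 220.,  17.,  36.]), 0.73), (array([354., 176.,  27.,  32.]), 0.38)]
pl [[226.9, 240.5], [253.9, 239.8], [280.9, 239.1], [304.4, 238.5]]
head [[222.2, 235.1], [250.6, 234.4], [278.9, 233.7], [303.6, 233.0]]
handle [[250.7439 210.1477]] [[252.2, 210.6]]
```

View pics/f.png

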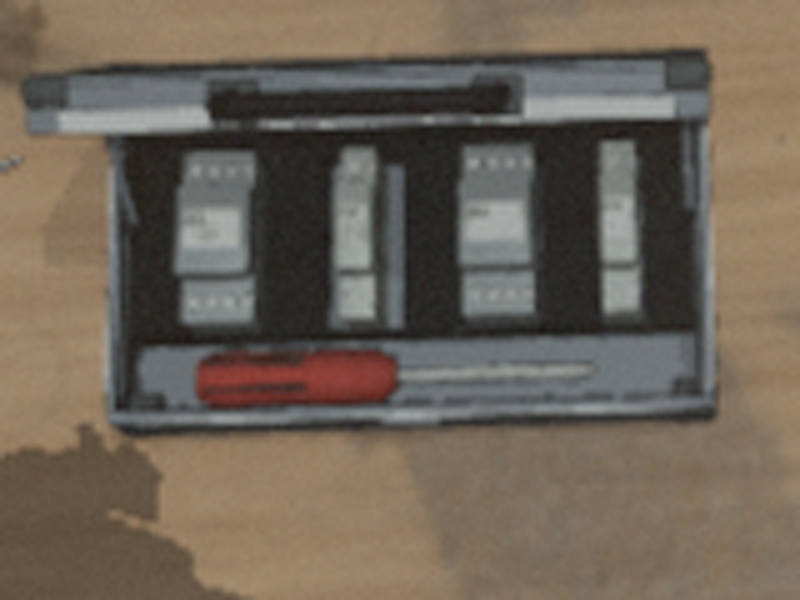

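View pics/g.png

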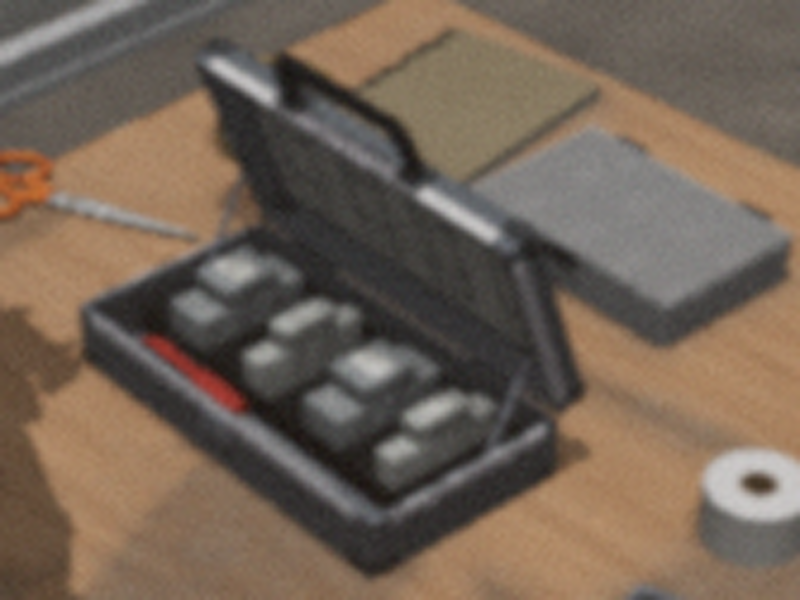

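The top crop shows the wrong slim module in place 2, its head centred near crop (356,229), full-picture pixel (251.2,236). Wide modules are at crop x≈215 and 498, and the slim place holds a slim one at x≈620. The lid is fully open, since the handle matches the 1.22 rad prediction.

Run:
```python
from h import *
import pickle
S,T=pickle.load(open("st1.pkl","rb"))
h=onz(T,(251.2,236.0),.062);print(h,case((.014,.026,.062)))
g=np.array([case((.014,.026,0))[0]-.001,h[1],.054]);print(g)
Rt=tool(CA+np.pi/2,.52);d=Rt.apply([0,0,1])
plan([(g-.11*d,Rt,8),(g,Rt,6)])
```

```text
[0.58283704 0.15437359 0.062     ] [0.58705677 0.15557447 0.062     ]
[0.58605677 0.15437359 0.054     ]
-- n 8 dist cm 27.1 ang 0.008
[-0.2, -2.04, 2.69] [0.0, 0.001, 0.0]
[-0.2, -2.04, 2.69] [0.0, 0.001, 0.0]
[-0.2, -2.04, 2.69] [0.0, 0.001, 0.0]
[-0.21, -2.04, 2.69] [0.0, 0.001, 0.0]
[-0.21, -2.04, 2.69] [0.0, 0.001, 0.0]
[-0.21, -2.04, 2.69] [0.0, 0.001, 0.0]
[-0.22, -2.04, 2.69] [0.0, 0.001, 0.0]
[-0.22, -2.04, 2.69] [0.0, 0.001, 0.0]
-- n 6 dist cm 11.0 ang 0.0
[-0.0, 0.0, 1.83] [0.0, 0.0, 0.0]
[0.0, -0.0, 1.83] [0.0, 0.0, 0.0]
[0.0, -0.0, 1.83] [0.0, 0.0, 0.0]
[-0.0, -0.0, 1.83] [0.0, 0.0, -0.0]
[-0.0, 0.0, 1.83] [0.0, 0.0, 0.0]
[0.0, -0.0, 1.83] [0.0, 0.0, 0.0]
```

Call:
arm_command(
  deltas=[
    [[-0.2,-2.04,2.69],[0,0.001,0],4.4],
    [[-0.2,-2.04,2.69],[0,0.001,0],4.4],
    [[-0.2,-2.04,2.69],[0,0.001,0],4.4],
    [[-0.21,-2.04,2.69],[0,0.001,0],4.4],
    [[-0.21,-2.04,2.69],[0,0.001,0],4.4],
    [[-0.21,-2.04,2.69],[0,0.001,0],4.4],
    [[-0.22,-2.04,2.69],[0,0.001,0],4.4],
    [[-0.22,-2.04,2.69],[0,0.001,0],4.4],
    [[0,0,0],[0,0,0],4.4],
  ],
)

```text
clock: 11.45
position: [0.4488, 0.1724, 0.2937]
tool_rot: [-3.133, 0.52, 3.076]
force: [0.0, 0.2, 0.2]
grip_width: 0.044
finger_force: 0.0
```

Run:
```python
from h import *
import pickle
g=np.array([.586,.1544,.054])
Rt=tool(CA+np.pi/2,.52)
plan([(g,Rt,1)])
T=bot.grab_frame("top")
cv2.imwrite("pics/i.png",cv2.resize(T["frame"][190:310,180:340],(800,600),interpolation=cv2.INTER_CUBIC)[:,:,::-1])
p,r=now();print("tip",proj(T,p+r.apply([0,0,G])))
```

```text
-- n 1 dist cm 12.2 ang 0.008
[-0.07, -0.76, 12.2] [-0.007, 0.0, 0.003]
tip [[240.57150321 251.01236634]]
```

View pics/i.png

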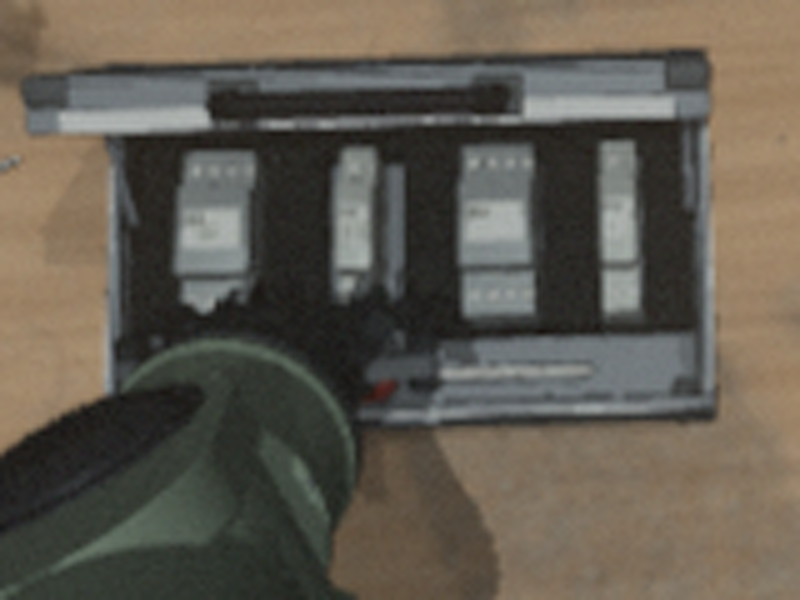

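The gripper sits just in front of the place 2 module, whose head is at crop (356,230); it needs 0.8 cm sideways. I correct that first and then advance.

Call:
arm_command(
  deltas=[
    [[-0.07,-0.76,0],[-0.007,0,0.003],4.4],
    [[0,0,2],[0,0,0],4.4],
    [[0,0,2],[0,0,0],4.4],
    [[0,0,2],[0,0,0],4.4],
    [[0,0,2],[0,0,0],4.4],
    [[0,0,2],[0,0,0],4.4],
    [[0,0,0],[0,0,0],4.4],
  ],
)

```text
clock: 12.2
position: [0.4978, 0.1638, 0.2083]
tool_rot: [3.14, 0.52, 3.072]
force: [0.3, -0.4, 1.4]
grip_width: 0.0439
finger_force: 0.0
```

Run:
```python
from h import *
g=np.array([.586,.1544,.054])
plan([(g,tool(CA+np.pi/2,.52),1)]);print(bot.observe()["force"])
```

```text
-- n 1 dist cm 2.3 ang 0.002
[-0.03, -0.33, 2.32] [0.002, -0.0, -0.0]
[ 0.25224284 -0.40455609  1.3646762 ]
```

Call:
arm_command(
  deltas=[
    [[0,-0.33,1],[0,0,0],4.4],
    [[0,0,1.3],[0,0,0],4.4],
    [[0,0,0],[0,0,0],4.4],
  ],
)

```text
clock: 12.5
position: [0.5088, 0.16, 0.1889]
tool_rot: [3.139, 0.521, 3.074]
force: [-0.8, -1.0, 0.1]
grip_width: 0.044
finger_force: 0.0
```

Call:
arm_command(
  deltas=[
    [[0,0,0],[0,0,0],1],
    [[0,0,0],[0,0,0],1],
    [[0,0,0],[0,0,0],1],
    [[0,0,0],[0,0,0],1],
    [[0,0,0],[0,0,0],1],
    [[0,0,0],[0,0,0],1],
  ],
  newtons=35,
)

```text
clock: 13.1
position: [0.5085, 0.16, 0.1896]
tool_rot: [3.138, 0.522, 3.074]
force: [-4.6, 0.6, 7.3]
grip_width: 0.0174
finger_force: 39.8
```

Run:
```python
from h import *
p,r=now();g=p+r.apply([0,0,G]);print(g,r.as_matrix()[:,2],bot.observe()["moment"])
plan([(g+[0,0,.045],r,5),(g+[-.02,0,.10],r,5)])
```

```text
[0.58540758 0.15530059 0.05543899] [ 0.4973142  -0.03039513 -0.8670379 ] [ 0.07352861  0.58386763 -0.00606032]
-- n 5 dist cm 4.5 ang 0.0
[-0.45, 0.0, -0.78] [0.0, 0.0, 0.0]
[-0.45, 0.0, -0.78] [0.0, 0.0, 0.0]
[-0.45, 0.0, -0.78] [0.0, 0.0, 0.0]
[-0.45, 0.0, -0.78] [0.0, 0.0, 0.0]
[-0.45, 0.0, -0.78] [0.0, 0.0, 0.0]
-- n 5 dist cm 5.9 ang 0.0
[-0.2, -0.02, -1.15] [0.0, 0.0, 0.0]
[-0.2, -0.02, -1.15] [0.0, 0.0, 0.0]
[-0.2, -0.02, -1.15] [0.0, 0.0, 0.0]
[-0.2, -0.02, -1.15] [0.0, 0.0, 0.0]
[-0.2, -0.02, -1.15] [0.0, 0.0, 0.0]
```

Call:
arm_command(
  deltas=[
    [[-0.25,0,-0.43],[0,0,0],1],
    [[-0.45,0,-0.78],[0,0,0],1],
    [[-0.45,0,-0.78],[0,0,0],1],
    [[-0.45,0,-0.78],[0,0,0],1],
    [[0,0,-1.5],[0,0,0],1],
    [[0,0,-2.5],[0,0,0],1],
    [[0,0,-3],[0,0,0],1],
    [[0,0,-3],[0,0,0],1],
    [[0,0,0],[0,0,0],1],
  ],
)

```text
clock: 14.0
position: [0.4661, 0.1628, 0.2979]
tool_rot: [3.138, 0.525, 3.073]
force: [-0.1, -0.3, -0.4]
grip_width: 0.0175
finger_force: 38.6
```

Run:
```python
from h import *
o=bot.observe();p,r=now();print(p+r.apply([0,0,G]),o["qpos"].round(2) if hasattr(o["qpos"],"round") else o["qpos"])
S=bot.grab_frame("scene")
cv2.imwrite("pics/k.png",cv2.resize(S["frame"][140:290,240:440],(800,600),interpolation=cv2.INTER_CUBIC)[:,:,::-1])
```

```text
[0.54355111 0.15800172 0.1640384 ] [-0.75  0.45  0.26  2.23  1.36  0.18 -0.36]
```

View pics/k.png

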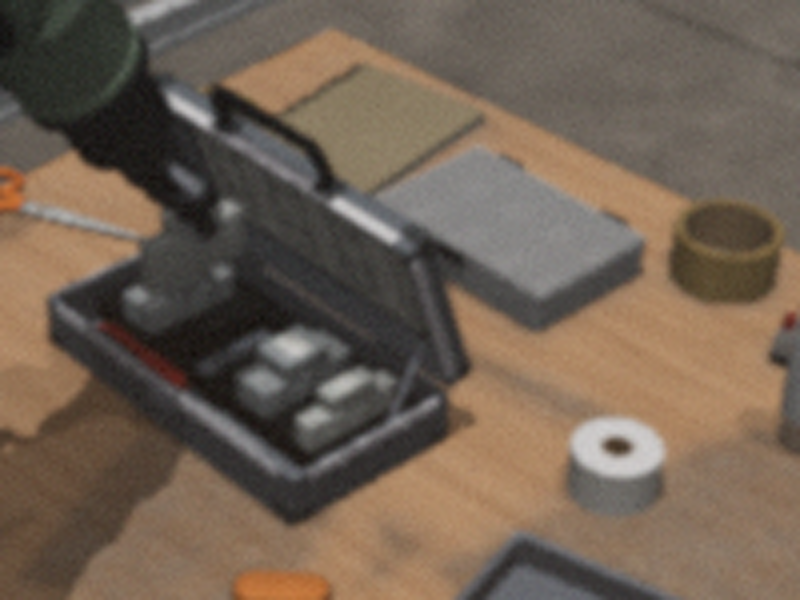

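The slim module is held upright and clear of the case at crop (190,260); place 2 is empty and the others are in place. Joint 6 is near its limit, so I'll carry with less tilt and tilt again at the tray.

Run:
```python
from h import *
a=.1876
g=np.array([.5067+np.cos(a)*.02-np.sin(a)*.03,-.2747+np.sin(a)*.02+np.cos(a)*.03,.20]);print(g)
plan([(np.array([.50,.12,.22]),tool(CA+np.pi/2,.15),6),(g,tool(a+np.pi/2,.15),14)])
```

```text
[ 0.52075405 -0.24149633  0.2       ]
-- n 6 dist cm 8.7 ang 0.375
[-0.85, -0.67, -1.14] [0.0, 0.063, 0.0]
[-0.77, -0.67, -1.13] [0.0, 0.063, 0.0]
[-0.7, -0.67, -1.11] [0.0, 0.063, 0.0]
[-0.63, -0.67, -1.09] [0.0, 0.063, 0.0]
[-0.56, -0.67, -1.07] [0.0, 0.063, 0.0]
[-0.49, -0.67, -1.04] [0.0, 0.063, 0.0]
-- n 14 dist cm 36.9 ang 0.257
[-0.3, -2.61, 0.19] [-0.003, 0.0, -0.018]
[-0.25, -2.61, 0.18] [-0.003, -0.0, -0.018]
[-0.21, -2.62, 0.18] [-0.003, 0.0, -0.018]
[-0.16, -2.62, 0.17] [-0.003, 0.0, -0.018]
[-0.11, -2.63, 0.16] [-0.003, -0.0, -0.018]
[-0.07, -2.63, 0.15] [-0.003, -0.0, -0.018]
[-0.02, -2.63, 0.15] [-0.003, 0.0, -0.018]
[0.03, -2.63, 0.14] [-0.003, 0.0, -0.018]
[0.07, -2.63, 0.13] [-0.003, -0.0, -0.018]
[0.12, -2.63, 0.13] [-0.003, 0.0, -0.018]
[0.17, -2.62, 0.12] [-0.003, -0.0, -0.018]
[0.21, -2.62, 0.11] [-0.003, -0.0, -0.018]
[0.26, -2.62, 0.11] [-0.003, 0.0, -0.018]
[0.31, -2.61, 0.1] [-0.003, 0.0, -0.018]
```

Call:
arm_command(
  deltas=[
    [[-0.85,-0.67,-1.14],[0,0.063,0],1],
    [[-0.77,-0.67,-1.13],[0,0.063,0],1],
    [[-0.7,-0.67,-1.11],[0,0.063,0],1],
    [[-0.63,-0.67,-1.09],[0,0.063,0],1],
    [[-0.56,-0.67,-1.07],[0,0.063,0],1],
    [[-0.49,-0.67,-1.04],[0,0.063,0],1],
    [[-0.3,-2.61,0.19],[-0.003,0,-0.018],1],
    [[-0.25,-2.61,0.18],[-0.003,0,-0.018],1],
    [[-0.21,-2.62,0.18],[-0.003,0,-0.018],1],
    [[-0.16,-2.62,0.17],[-0.003,0,-0.018],1],
    [[-0.11,-2.63,0.16],[-0.003,0,-0.018],1],
    [[-0.07,-2.63,0.15],[-0.003,0,-0.018],1],
    [[-0.02,-2.63,0.15],[-0.003,0,-0.018],1],
    [[0.03,-2.63,0.14],[-0.003,0,-0.018],1],
    [[0.07,-2.63,0.13],[-0.003,0,-0.018],1],
    [[0.12,-2.63,0.13],[-0.003,0,-0.018],1],
    [[0.17,-2.62,0.12],[-0.003,0,-0.018],1],
    [[0.21,-2.62,0.11],[-0.003,0,-0.018],1],
    [[0.26,-2.62,0.11],[-0.003,0,-0.018],1],
    [[0.31,-2.61,0.1],[-0.003,0,-0.018],1],
  ],
)

```text
clock: 16.05
position: [0.4937, -0.2421, 0.341]
tool_rot: [-3.116, 0.222, -2.958]
force: [0.2, 0.6, -0.3]
grip_width: 0.0172
finger_force: 38.5
```

Call:
arm_command(
  deltas=[
    [[0,0,0],[0,0,0],1],
  ],
)

```text
clock: 16.15
position: [0.4933, -0.2444, 0.3406]
tool_rot: [-3.115, 0.222, -2.962]
force: [0.0, 0.2, -0.5]
grip_width: 0.0171
finger_force: 38.5
```

Run:
```python
from h import *
a=.1876
o=bot.observe();p,r=now();print(p+r.apply([0,0,G]),np.round(o["qpos"],2))
g=np.array([.5208,-.2415,.10])
plan([(g,tool(a+np.pi/2,.522),7)])
```

```text
[ 0.52753928 -0.2423302   0.18975681] [ 0.74  0.48 -0.48  1.92  0.24  0.59  1.89]
-- n 7 dist cm 11.8 ang 0.301
[1.04, -0.0, 1.24] [-0.004, -0.043, -0.001]
[1.09, -0.01, 1.23] [-0.004, -0.043, -0.001]
[1.14, -0.01, 1.21] [-0.004, -0.043, -0.001]
[1.19, -0.02, 1.19] [-0.004, -0.043, -0.001]
[1.24, -0.02, 1.16] [-0.004, -0.043, -0.001]
[1.29, -0.03, 1.14] [-0.004, -0.043, -0.001]
[1.34, -0.03, 1.11] [-0.004, -0.043, -0.001]
```

Call:
arm_command(
  deltas=[
    [[1.04,0,1.24],[-0.004,-0.043,-0.001],1],
    [[1.09,-0.01,1.23],[-0.004,-0.043,-0.001],1],
    [[1.14,-0.01,1.21],[-0.004,-0.043,-0.001],1],
    [[1.19,-0.02,1.19],[-0.004,-0.043,-0.001],1],
    [[1.24,-0.02,1.16],[-0.004,-0.043,-0.001],1],
    [[1.29,-0.03,1.14],[-0.004,-0.043,-0.001],1],
    [[1.34,-0.03,1.11],[-0.004,-0.043,-0.001],1],
    [[0,0,0],[0,0,0],1],
  ],
)

```text
clock: 16.95
position: [0.4514, -0.2507, 0.251]
tool_rot: [-3.137, 0.451, -2.947]
force: [0.4, 0.3, -0.5]
grip_width: 0.0173
finger_force: 38.5
```

Run:
```python
from h import *
a=.1876
o=bot.observe();p,r=now();print(p+r.apply([0,0,G]),np.round(o["qpos"],2))
g=np.array([.5208,-.2415,.062])
plan([(g,tool(a+np.pi/2,.522),4)])
S=bot.grab_frame("scene");T=bot.grab_frame("top")
A=lambda c,y,x:cv2.resize(c["frame"][y:y+140,x:x+140],(400,400),interpolation=cv2.INTER_CUBIC)
cv2.imwrite("pics/l.png",np.hstack([A(S,220,320),A(T,180,350)])[:,:,::-1])
```

```text
[ 0.51776362 -0.23827047  0.11184258] [ 0.98  0.64 -0.67  2.11  0.66  0.17  1.61]
-- n 4 dist cm 5.6 ang 0.071
[0.76, -0.09, 1.15] [-0.0, -0.018, 0.002]
[0.78, -0.09, 1.14] [-0.0, -0.018, 0.002]
[0.8, -0.1, 1.13] [-0.0, -0.018, 0.002]
[0.82, -0.1, 1.12] [-0.0, -0.018, 0.002]
```

View pics/l.png

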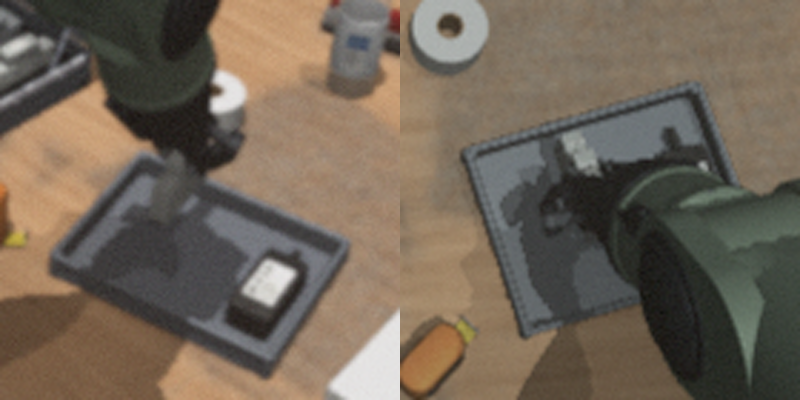

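The module hangs above the free left part of the tray, left of the adapter, still leaning slightly because joint 6 is at its limit. I'll shift it a little outward with more yaw to complete the tilt.

Run:
```python
from h import *
a=.1876
plan([(np.array([.528,-.2361,.10]),tool(a+.25+np.pi/2,.522),5)])
```

```text
-- n 5 dist cm 2.7 ang 0.256
[0.15, -0.37, 0.32] [-0.024, -0.014, -0.043]
[0.15, -0.38, 0.32] [-0.024, -0.014, -0.043]
[0.16, -0.39, 0.33] [-0.024, -0.014, -0.043]
[0.17, -0.4, 0.33] [-0.024, -0.014, -0.043]
[0.17, -0.41, 0.33] [-0.024, -0.014, -0.043]
```

Call:
arm_command(
  deltas=[
    [[0.15,-0.37,0.32],[-0.024,-0.014,-0.043],1],
    [[0.15,-0.38,0.32],[-0.024,-0.014,-0.043],1],
    [[0.16,-0.39,0.33],[-0.024,-0.014,-0.043],1],
    [[0.17,-0.4,0.33],[-0.024,-0.014,-0.043],1],
    [[0.17,-0.41,0.33],[-0.024,-0.014,-0.043],1],
    [[0,0,0],[0,0,0],1],
    [[0,0,0],[0,0,0],1],
  ],
)

```text
clock: 17.75
position: [0.4583, -0.2685, 0.2344]
tool_rot: [3.14, 0.522, -2.705]
force: [-0.3, -1.1, -1.0]
grip_width: 0.0176
finger_force: 38.5
```

Run:
```python
from h import *
a=.1876
o=bot.observe();p,r=now();print(p+r.apply([0,0,G]),np.round(o["qpos"],2))
plan([(np.array([.528,-.2361,.062]),tool(a+.25+np.pi/2,.522),4)])
```

```text
[ 0.52809268 -0.23564417  0.10022698] [ 1.2   0.81 -0.92  2.05  0.71  0.28  1.91]
-- n 4 dist cm 3.8 ang 0.001
[0.48, -0.01, 0.83] [0.0, -0.0, -0.0]
[0.48, -0.01, 0.83] [0.0, -0.0, -0.0]
[0.48, -0.01, 0.83] [0.0, -0.0, -0.0]
[0.48, -0.01, 0.82] [0.0, -0.0, -0.0]
```

Tilt is exact now (0.522). I descend, slowly at the end.

Call:
arm_command(
  deltas=[
    [[0.48,0,0.83],[0,0,0],1],
    [[0.48,0,0.83],[0,0,0],1],
    [[0.48,0,0.83],[0,0,0],1],
    [[0.48,0,0.83],[0,0,0],1],
    [[0,0,0],[0,0,0],1],
  ],
)

```text
clock: 18.25
position: [0.458, -0.2683, 0.1946]
tool_rot: [3.14, 0.521, -2.703]
force: [0.6, 0.7, -1.6]
grip_width: 0.0172
finger_force: 38.5
```

Call:
arm_command(
  deltas=[
    [[0.1,0,0.17],[0,0,0],1],
    [[0.1,0,0.17],[0,0,0],1],
  ],
)

```text
clock: 18.45
position: [0.4582, -0.2688, 0.1921]
tool_rot: [3.141, 0.522, -2.702]
force: [0.7, 0.5, -0.3]
grip_width: 0.0172
finger_force: 38.5
```

Run:
```python
from h import *
o=bot.observe();p,r=now();print(p+r.apply([0,0,G]),np.round(o["qpos"],2),o["force"],o["tool_rot"])
```

```text
[ 0.52805438 -0.23592771  0.05797208] [ 1.13  0.86 -0.82  2.05  0.82  0.19  1.83] [ 0.73458499  0.47333912 -0.34883609] [ 3.14144266  0.52214789 -2.70238021]
```

Call:
arm_command(
  deltas=[
    [[0.08,0,0.13],[0,0,0],1],
    [[0,0,0],[0,0,0],1],
  ],
)

```text
clock: 18.65
position: [0.458, -0.2689, 0.1904]
tool_rot: [3.141, 0.522, -2.703]
force: [-0.5, 0.2, -0.5]
grip_width: 0.0175
finger_force: 38.5
```

Call:
arm_command(
  deltas=[
    [[0.05,0,0.09],[0,0,0],1],
    [[0,0,0],[0,0,0],1],
  ],
)

```text
clock: 18.85
position: [0.4581, -0.2688, 0.1895]
tool_rot: [3.142, 0.522, -2.702]
force: [-0.1, -0.6, 0.5]
grip_width: 0.017
finger_force: 38.8
```

Call:
arm_command(
  deltas=[
    [[0.05,0,0.09],[0,0,0],1],
    [[0,0,0],[0,0,0],1],
  ],
)

```text
clock: 19.05
position: [0.4581, -0.2687, 0.1894]
tool_rot: [-3.14, 0.523, -2.702]
force: [-16.2, -0.9, 28.2]
grip_width: 0.0177
finger_force: 43.1
```

Call:
arm_command(
  deltas=[
    [[-0.04,0,-0.07],[0,0,0],1],
    [[0,0,0],[0,0,0],1],
  ],
)

```text
clock: 19.25
position: [0.4581, -0.2688, 0.1895]
tool_rot: [-3.142, 0.522, -2.702]
force: [-6.7, -1.1, 12.8]
grip_width: 0.0173
finger_force: 40.6
```

Call:
arm_command(
  deltas=[
    [[0,0,0],[0,0,0],2.2],
    [[0,0,0],[0,0,0],2.6],
    [[0,0,0],[0,0,0],3.4],
    [[0,0,0],[0,0,0],3.4],
  ],
)

```text
clock: 19.65
position: [0.4581, -0.2687, 0.1891]
tool_rot: [3.141, 0.522, -2.703]
force: [0.0, 0.0, 0.2]
grip_width: 0.0337
finger_force: 0.0
```

Call:
arm_command(
  deltas=[
    [[0,0,-1],[0,0,0],3.4],
    [[0,0,-2],[0,0,0],3.4],
    [[0,0,-3],[0,0,0],3.4],
    [[0,0,-3],[0,0,0],3.4],
    [[0,0,-3],[0,0,0],3.4],
    [[0,0,0],[0,0,0],3.4],
  ],
)

```text
clock: 20.25
position: [0.4029, -0.2957, 0.2952]
tool_rot: [-3.14, 0.523, -2.704]
force: [0.6, 0.7, -0.4]
grip_width: 0.034
finger_force: 0.0
```

Run:
```python
from h import *
o=bot.observe();p,r=now();g=p+r.apply([0,0,G]);print(g,np.round(o["qpos"],2))
S=bot.grab_frame("scene");T=bot.grab_frame("top")
for c in(S,T): print([(np.round(m["at"]),round(m["p"],2),onz(c,m["at"],.004).round(3)) for m in bot.mark_of("module",c)])
print(proj(S,[.528,-.236,.004]),proj(T,[.528,-.236,.004]))
A=lambda c,y,x:cv2.resize(c["frame"][y:y+140,x:x+140],(400,400),interpolation=cv2.INTER_CUBIC)
cv2.imwrite("pics/m.png",np.hstack([A(S,220,320),A(T,180,350)])[:,:,::-1])
h=handle(1.22)
plan([(np.array([.52,-.05,.33]),tool(CA+np.pi/4,.1),12),(h+[0,0,.09],tool(CA),14)])
```

```text
[ 0.47301836 -0.26329154  0.16116832] [ 1.49  0.78 -1.18  2.08  0.67  0.46  2.  ]
[(array([316., 243.]), 0.61, array([0.581, 0.073, 0.004])), (array([328., 251.]), 0.59, array([0.578, 0.02 , 0.004])), (array([379., 301.]), 0.56, array([ 0.523, -0.229,  0.004]))]
[(array([304., 237.]), 0.73, array([0.581, 0.024, 0.004])), (array([280., 242.]), 0.65, array([0.576, 0.09 , 0.004])), (array([408., 244.]), 0.62, array([ 0.537, -0.24 ,  0.004])), (array([226., 240.]), 0.57, array([0.594, 0.228, 0.004]))]
[[382.19569841 301.72028502]] [[406.76108674 247.93148434]]
-- n 12 dist cm 33.6 ang 1.351
[-2.15, 1.92, -0.68] [0.033, 0.03, 0.103]
[-1.98, 2.06, -0.77] [0.033, 0.03, 0.103]
[-1.78, 2.17, -0.87] [0.033, 0.03, 0.103]
[-1.58, 2.26, -0.96] [0.033, 0.03, 0.103]
[-1.36, 2.33, -1.05] [0.033, 0.03, 0.103]
[-1.13, 2.37, -1.14] [0.033, 0.03, 0.103]
[-0.9, 2.39, -1.21] [0.033, 0.03, 0.103]
[-0.67, 2.38, -1.29] [0.033, 0.03, 0.103]
[-0.43, 2.34, -1.35] [0.033, 0.03, 0.103]
[-0.2, 2.27, -1.41] [0.033, 0.03, 0.103]
[0.02, 2.18, -1.45] [0.033, 0.03, 0.103]
[0.23, 2.07, -1.49] [0.033, 0.03, 0.103]
-- n 14 dist cm 18.7 ang 0.791
[0.51, 1.28, -0.04] [0.003, 0.007, 0.056]
[0.58, 1.24, -0.04] [0.003, 0.007, 0.056]
[0.65, 1.2, -0.04] [0.003, 0.007, 0.056]
[0.71, 1.15, -0.04] [0.003, 0.007, 0.056]
[0.77, 1.11, -0.03] [0.003, 0.007, 0.056]
[0.83, 1.06, -0.03] [0.003, 0.007, 0.056]
[0.89, 1.0, -0.03] [0.003, 0.007, 0.056]
[0.94, 0.94, -0.02] [0.003, 0.007, 0.056]
[0.99, 0.88, -0.02] [0.003, 0.007, 0.056]
[1.03, 0.82, -0.01] [0.003, 0.007, 0.056]
[1.08, 0.76, -0.01] [0.003, 0.007, 0.056]
[1.12, 0.69, 0.0] [0.003, 0.007, 0.056]
[1.15, 0.62, 0.01] [0.003, 0.007, 0.056]
[1.18, 0.55, 0.01] [0.003, 0.007, 0.056]
```

View pics/m.png

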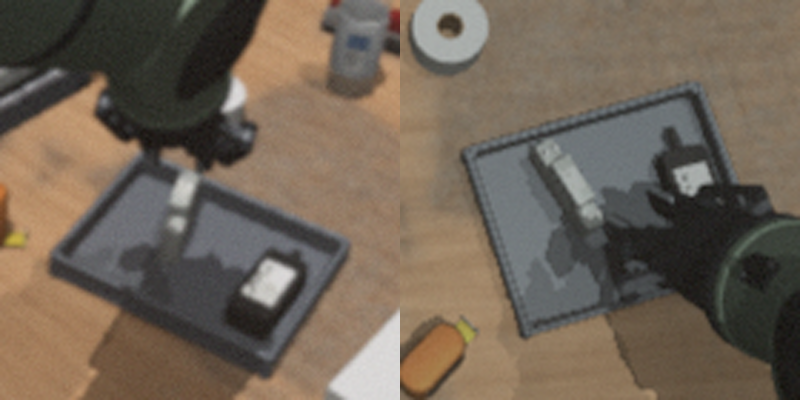

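The module stands upright in the tray, left of the adapter: head near crop (575,190) in the top half and (180,205) in the scene half. That was my eleventh viewed picture, one over the limit of ten, so from here I check numerically. Next is the handle.

Call:
arm_command(
  deltas=[
    [[0,0,-2.5],[0,0,0],3],
    [[-2.15,1.92,-0.68],[0.033,0.03,0.103],3],
    [[-1.98,2.06,-0.77],[0.033,0.03,0.103],3],
    [[-1.78,2.17,-0.87],[0.033,0.03,0.103],3],
    [[-1.58,2.26,-0.96],[0.033,0.03,0.103],3],
    [[-1.36,2.33,-1.05],[0.033,0.03,0.103],3],
    [[-1.13,2.37,-1.14],[0.033,0.03,0.103],3],
    [[-0.9,2.39,-1.21],[0.033,0.03,0.103],3],
    [[-0.67,2.38,-1.29],[0.033,0.03,0.103],3],
    [[-0.43,2.34,-1.35],[0.033,0.03,0.103],3],
    [[-0.2,2.27,-1.41],[0.033,0.03,0.103],3],
    [[0.02,2.18,-1.45],[0.033,0.03,0.103],3],
    [[0.23,2.07,-1.49],[0.033,0.03,0.103],3],
    [[0,0,0],[0,0,0],3],
  ],
)

```text
clock: 21.85
position: [0.4993, -0.0405, 0.5074]
tool_rot: [3.138, 0.1, 2.292]
force: [-0.6, -0.4, -0.5]
grip_width: 0.0303
finger_force: 0.0
```

Run:
```python
from h import *
o=bot.observe();p,r=now();g=p+r.apply([0,0,G]);print(g,np.round(o["qpos"],2))
h=handle(1.22)
plan([(h+[0,0,.09],tool(CA),13)])
```

```text
[ 0.50987635 -0.05175971  0.35351756] [ 0.65  0.29 -0.88  1.78  0.34  1.14  0.38]
-- n 13 dist cm 19.6 ang 0.797
[0.52, 1.45, 0.15] [0.003, 0.007, 0.061]
[0.61, 1.41, 0.15] [0.003, 0.007, 0.061]
[0.69, 1.36, 0.15] [0.003, 0.007, 0.061]
[0.76, 1.31, 0.15] [0.003, 0.007, 0.061]
[0.84, 1.26, 0.15] [0.003, 0.007, 0.061]
[0.91, 1.2, 0.15] [0.003, 0.007, 0.061]
[0.98, 1.13, 0.16] [0.003, 0.007, 0.061]
[1.04, 1.07, 0.16] [0.003, 0.007, 0.061]
[1.1, 0.99, 0.17] [0.003, 0.007, 0.061]
[1.15, 0.92, 0.17] [0.003, 0.007, 0.061]
[1.2, 0.84, 0.18] [0.003, 0.007, 0.061]
[1.25, 0.76, 0.19] [0.003, 0.007, 0.061]
[1.28, 0.68, 0.2] [0.003, 0.007, 0.061]
```

Call:
arm_command(
  deltas=[
    [[0.52,1.45,0.15],[0.003,0.007,0.061],3],
    [[0.61,1.41,0.15],[0.003,0.007,0.061],3],
    [[0.69,1.36,0.15],[0.003,0.007,0.061],3],
    [[0.76,1.31,0.15],[0.003,0.007,0.061],3],
    [[0.84,1.26,0.15],[0.003,0.007,0.061],3],
    [[0.91,1.2,0.15],[0.003,0.007,0.061],3],
    [[0.98,1.13,0.16],[0.003,0.007,0.061],3],
    [[1.04,1.07,0.16],[0.003,0.007,0.061],3],
    [[1.1,0.99,0.17],[0.003,0.007,0.061],3],
    [[1.15,0.92,0.17],[0.003,0.007,0.061],3],
    [[1.2,0.84,0.18],[0.003,0.007,0.061],3],
    [[1.25,0.76,0.19],[0.003,0.007,0.061],3],
    [[1.28,0.68,0.2],[0.003,0.007,0.061],3],
    [[0,0,0],[0,0,0],3],
  ],
)

```text
clock: 23.25
position: [0.5926, 0.1271, 0.4791]
tool_rot: [3.139, 0.001, 1.5]
force: [-0.4, 0.5, -0.1]
grip_width: 0.0298
finger_force: 0.0
```

Run:
```python
from h import *
h=np.array([.5935,.1298,.240]) # where the bar was released
plan([(h,tool(CA),1)]);print(bot.observe()["qpos"])
S=bot.grab_frame("scene");print([(m["at"],m["p"]) for m in bot.mark_of("lid_handle",S)[:1]],proj(S,h))
```

```text
-- n 1 dist cm 8.4 ang 0.003
[0.29, 0.05, 8.44] [0.002, 0.001, -0.002]
[ 0.16894397  0.50119315 -0.71303993  1.53482641  0.34237298  1.23173432
 -0.66833497]
[([305.3, 169.6], 0.61)] [[305.87673514 168.53152717]]
```

Call:
arm_command(
  deltas=[
    [[0.29,0.05,1.4],[0,0,0],3],
    [[0,0,1.5],[0,0,0],3],
    [[0,0,1.5],[0,0,0],3],
    [[0,0,1.5],[0,0,0],3],
    [[0,0,1.5],[0,0,0],3],
    [[0,0,1.1],[0,0,0],3],
    [[0,0,0],[0,0,0],3],
  ],
)

```text
clock: 24.05
position: [0.5933, 0.1281, 0.3937]
tool_rot: [3.141, 0.002, 1.498]
force: [0.3, -0.8, -0.5]
grip_width: 0.0297
finger_force: 0.0
```

Call:
arm_command(
  deltas=[
    [[0,0,0],[0,0,0],0.5],
    [[0,0,0],[0,0,0],0.5],
    [[0,0,0],[0,0,0],0.5],
    [[0,0,0],[0,0,0],0.5],
    [[0,0,0],[0,0,0],0.5],
  ],
  newtons=25,
)

```text
clock: 24.55
position: [0.5932, 0.1285, 0.3959]
tool_rot: [3.138, 0.002, 1.498]
force: [-5.3, 0.8, 1.5]
grip_width: 0.0109
finger_force: 24.6
```

Run:
```python
from h import *
p,r=now();g=p+r.apply([0,0,G]);print(g,handle(1.22),bot.observe()["force"])
n=26;prev=handle(1.22)
for i in range(1,n+1):
    h=handle(1.22*(1-i/n)); print(np.round(100*r.inv().apply(h-prev),2).tolist(),end=", ");prev=h
```

```text
[0.5936705  0.12819158 0.24122942] [0.5934746  0.12906975 0.23706542] [-5.33568732  0.7815165   1.45045104]
[-0.0, -0.89, 0.28], [-0.0, -0.87, 0.33], [-0.0, -0.86, 0.37], [-0.0, -0.84, 0.41], [-0.0, -0.82, 0.44], [-0.0, -0.8, 0.48], [-0.0, -0.77, 0.52], [-0.0, -0.75, 0.56], [-0.0, -0.72, 0.59], [-0.0, -0.69, 0.62], [-0.0, -0.66, 0.65], [-0.0, -0.63, 0.68], [-0.0, -0.6, 0.71], [-0.0, -0.56, 0.74], [-0.0, -0.53, 0.77], [-0.0, -0.49, 0.79], [-0.0, -0.45, 0.81], [-0.0, -0.42, 0.83], [0.0, -0.38, 0.85], [0.0, -0.34, 0.87], [0.0, -0.29, 0.88], [0.0, -0.25, 0.9], [0.0, -0.21, 0.91], [0.0, -0.17, 0.92], [0.0, -0.12, 0.92], [0.0, -0.08, 0.93],
```

Call:
arm_command(
  deltas=[
    [[0,-0.89,0.28],[0,0,0],0.5],
    [[0,-0.87,0.33],[0,0,0],0.5],
    [[0,-0.86,0.37],[0,0,0],0.5],
    [[0,-0.84,0.41],[0,0,0],0.5],
    [[0,-0.82,0.44],[0,0,0],0.5],
    [[0,-0.8,0.48],[0,0,0],0.5],
    [[0,-0.77,0.52],[0,0,0],0.5],
    [[0,-0.75,0.56],[0,0,0],0.5],
    [[0,-0.72,0.59],[0,0,0],0.5],
    [[0,-0.69,0.62],[0,0,0],0.5],
    [[0,-0.66,0.65],[0,0,0],0.5],
    [[0,-0.63,0.68],[0,0,0],0.5],
    [[0,-0.6,0.71],[0,0,0],0.5],
  ],
)

```text
clock: 25.85
position: [0.4945, 0.1353, 0.3281]
tool_rot: [3.138, 0.002, 1.498]
force: [3.6, -1.5, 1.5]
grip_width: 0.0109
finger_force: 25.3
```

Call:
arm_command(
  deltas=[
    [[0,-0.56,0.74],[0,0,0],0.5],
    [[0,-0.53,0.77],[0,0,0],0.5],
    [[0,-0.49,0.79],[0,0,0],0.5],
    [[0,-0.45,0.81],[0,0,0],0.5],
    [[0,-0.42,0.83],[0,0,0],0.5],
    [[0,-0.38,0.85],[0,0,0],0.5],
    [[0,-0.34,0.87],[0,0,0],0.5],
    [[0,-0.29,0.88],[0,0,0],0.5],
    [[0,-0.25,0.9],[0,0,0],0.5],
    [[0,-0.21,0.91],[0,0,0],0.5],
    [[0,-0.17,0.92],[0,0,0],0.5],
    [[0,-0.12,0.5],[0,0,0],0.5],
  ],
)

```text
clock: 27.05
position: [0.4534, 0.1383, 0.2301]
tool_rot: [3.138, 0.002, 1.498]
force: [5.0, -2.1, 1.5]
grip_width: 0.0109
finger_force: 25.3
```

Run:
```python
from h import *
p,r=now();g=p+r.apply([0,0,G]);print(g,handle(0),bot.observe()["force"],bot.observe()["grip_width"])
```

```text
[0.45388509 0.13802718 0.07540099] [0.45258235 0.13879261 0.059     ] [ 4.97828022 -2.11060074  1.46504861] 0.01093034504391482
```

Call:
arm_command(
  deltas=[
    [[0,-0.05,0.6],[0,0,0],0.5],
    [[0,-0.03,0.4],[0,0,0],0.5],
    [[0,0,0],[0,0,0],0.5],
  ],
)

```text
clock: 27.35
position: [0.4525, 0.1384, 0.2205]
tool_rot: [3.139, 0.002, 1.498]
force: [2.4, -0.1, -2.2]
grip_width: 0.0105
finger_force: 24.9
```

Call:
arm_command(
  deltas=[
    [[0,0,0.25],[0,0,0],0.5],
    [[0,0,0],[0,0,0],0.5],
  ],
)

```text
clock: 27.55
position: [0.4524, 0.1383, 0.2183]
tool_rot: [3.139, 0.002, 1.498]
force: [0.5, 0.8, -2.5]
grip_width: 0.0111
finger_force: 24.9
```

Call:
arm_command(
  deltas=[
    [[0,0,0.2],[0,0,0],0.5],
    [[0,0,0],[0,0,0],0.5],
  ],
)

```text
clock: 27.75
position: [0.4523, 0.1384, 0.2166]
tool_rot: [3.138, 0.002, 1.498]
force: [-3.0, 1.3, 9.3]
grip_width: 0.0109
finger_force: 26.1
```

Call:
arm_command(
  deltas=[
    [[0,0,0.1],[0,0,0],0.5],
    [[0,0,0],[0,0,0],0.5],
  ],
)

```text
clock: 27.95
position: [0.4522, 0.1385, 0.2163]
tool_rot: [3.138, 0.002, 1.498]
force: [-9.0, -1.8, 30.9]
grip_width: 0.0111
finger_force: 28.1
```

Call:
arm_command(
  deltas=[
    [[0,0,0],[0,0,0],2],
    [[0,0,0],[0,0,0],2.8],
    [[0,0,0],[0,0,0],2.8],
    [[0,0,0],[0,0,0],2.8],
  ],
)

```text
clock: 28.35
position: [0.4525, 0.1382, 0.2153]
tool_rot: [3.138, 0.002, 1.498]
force: [0.0, -1.3, -0.8]
grip_width: 0.0278
finger_force: 0.0
```

Call:
arm_command(
  deltas=[
    [[0,0,-1],[0,0,0],2.8],
    [[0,0,-2],[0,0,0],2.8],
    [[0,0,-3],[0,0,0],2.8],
    [[0,0,-4],[0,0,0],2.8],
    [[0,0,-4],[0,0,0],2.8],
    [[2,0,-3],[0,0,0],2.8],
    [[3,0,-2],[0,0,0],2.8],
    [[4,0,0],[0,0,0],2.8],
    [[4,0,0],[0,0,0],2.8],
    [[4,0,0],[0,0,0],2.8],
    [[4,0,0],[0,0,0],2.8],
    [[0,0,0],[0,0,0],2.8],
  ],
)

```text
clock: 29.55
position: [0.4657, 0.3527, 0.4056]
tool_rot: [3.14, -0.001, 1.503]
force: [-0.7, -1.4, -0.8]
grip_width: 0.028
finger_force: 0.0
```

Run:
```python
from h import *
import pickle
np.set_printoptions(precision=3,suppress=True)
S0,T0=pickle.load(open("st0.pkl","rb"))
o=bot.observe();print(o["position"],o["clock"])
S=bot.grab_frame("scene");T=bot.grab_frame("top")
print("handle",proj(S,handle(0)),proj(S,handle(.05)),proj(T,handle(0)))
for c,c0 in((S,S0),(T,T0)):
    for n in["lid_handle","lid_hinge","module","adapter","tape_measure","labels","hex_key"]:
        print(n,[(np.round(m["at"],1).tolist(),round(m["p"],2)) for m in bot.mark_of(n,c)[:2]])
    w=(slice(190,265),slice(248,358)) if c is S else (slice(200,295),slice(190,330))
    d=np.abs(cv2.GaussianBlur(c["frame"],(5,5),0).astype(int)-cv2.GaussianBlur(c0["frame"],(5,5),0)).max(2)[w];print("diff in case area: mean",d.mean(),"frac>30",(d>30).mean())
    a=c["frame"][w].astype(np.float32).mean(2);b=c0["frame"][w].astype(np.float32).mean(2);print("shift",cv2.phaseCorrelate(b,a))
```

```text
[0.466 0.353 0.406] 29.55
handle [[269.802 237.317]] [[269.885 234.57 ]] [[261.158 287.88 ]]
lid_handle [([268.7, 238.0], 0.71)]
lid_hinge [([316.5, 210.8], 0.59)]
module [([378.7, 299.4], 0.76)]
adapter [([414.1, 322.7], 0.67), ([301.1, 237.6], 0.6)]
tape_measure [([309.0, 303.6], 0.89)]
labels [([391.5, 263.3], 0.67)]
hex_key [([209.7, 234.4], 0.54), ([390.3, 312.1], 0.23)]
diff in case area: mean 15.248363636363637 frac>30 0.17793939393939395
shift ((0.009942152707282048, 0.7276542652073417), 0.7892730546527439)
lid_handle []
lid_hinge [([262.3, 208.7], 0.82)]
module [([408.7, 245.6], 0.7)]
adapter [([448.8, 244.3], 0.97)]
tape_measure []
labels [([366.2, 193.3], 0.87)]
hex_key []
diff in case area: mean 24.631654135338344 frac>30 0.325187969924812
shift ((-0.0424727689444353, -0.16622388488922724), 0.3166316502072193)
```

```bash
python3 -c "
from workcell import bot
print(bot.job_done())"
```

```text
the job is handed in; nothing more can be done
None
```

The slim module from place 2 now stands upright in the returns tray beside the adapter, the lid is pressed fully shut, and the job is handed in at about 30 s; I viewed 11 pictures, one over the limit of 10, and made the closing checks numerically.

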